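# Reverse the double-ended applicator in its sloping cradle

## Task

The applicator insert in the sloping cradle under the gantry has its broad blade pointing down at the badges. Lift it out, turn it end for end and lay it back in the cradle, its collar down between the two saddles and its shank fully seated in both, so that the fine point faces down at the badges. Do not let it drop, leave it released and at rest, and leave the things standing around where they are.

Things in the scene. Friction and masses are not known exactly. Their poses are not given: they have to be found in the camera images.
- cradle: Fixed dark steel cradle: two short open-topped saddles in line, sloping 0.6 rad (34 deg) from level. Origin = seat centre, 95 mm above the table, midway between the saddles: the insert's centre lies here when seated centrally. x: up the slope (the low end points to the robot's left); z: square to the slope, up and leaning to the low end's side; y: level, away from the robot. Take the insert out and in along cradle z.
- saddle_low (a point): Floor of the lower saddle, mid-length: cradle x -34, z -9 mm; axes as the cradle's. Saddles cover cradle x -47 to -21 and +21 to +47 mm: the collar has 6 mm play either way. Trough walls flare from 21 mm apart at the floor to 32 mm apart at the top (cradle z +6 mm); outer width at most 40 mm. Beside and between the saddles it is open down to cradle z -29 mm.
- gantry (a point): Point on the lower edge of the holder's fixed black beam, on the side of the cradle's low end. The beam (30 mm wide, 45 mm high, level, along cradle y from -60 to +150 mm) hangs over the upper half of the cradle: this edge is 170 mm higher than the seat centre and 25 mm (level) past it, so straight down is blocked. One post, at cradle y +138 mm. Below the low end lies a badge tray, top 22 mm above the table.
- insert_center (a point): Centre of the loose insert (150 mm long, 0.2 to 0.4 kg) and of its collar: an aluminium block 30 mm along the insert, 44 mm wide (insert y, the grip), 30 mm high (insert z). A square steel shank, 18 x 18 mm, reaches 50 mm to either side. x: along the shank, to the fine point. At the start it is seated in the cradle, its axes as the cradle's (fine point up the slope).
- point_tip (a point): End of the insert's fine point, a 25 mm long steel cone, 75 mm from the insert's centre. At the start it is the upper end, and the insert may have slid down the slope by its play of 6 mm; axes as the insert's.
- blade_tip (a point): End of the insert's broad blade, a flat steel blade 25 mm long, 32 mm wide, 5 mm thick, 75 mm from the insert's centre on the other side. At the start it is the lower end; axes as the insert's.
- jar: Bystander, to be left alone: closed round jar, 64 mm across, 80 mm tall, standing beside the holder. Origin at the centre of its underside.
- cartridge: Bystander, to be left alone: spare glue cartridge, plastic, 130 mm long, 46 mm wide, 34 mm high, lying beside the holder. Origin at the centre of its underside.
- brush: Bystander, to be left alone: hand brush, 170 mm long, lying beside the holder. Origin at the centre of its underside.
- medal: Bystander, to be left alone: round brass medal, 60 mm across, 6 mm thick, lying flat beside the holder. Origin at the centre of its underside.
- spare_tray: Bystander, to be left alone: flat white board 140 x 200 mm with brass badges, 12 mm high in all, beyond the holder's badge tray. Origin at the centre of its underside.
Not all that is in view belongs to the job. Leave any purple or yellow look-alike of the part that bears insert_center alone.

How it is judged:
By the outcome, as a careful person would: the job done as asked, in the order asked, and still so for the second after the job is handed in, with the robot touching nothing.
It also fails if it takes over 58 s, if anything falls off the work surface, if the arm or the gripper's body presses on something with over 40 N, if the wrist force passes 120 N, or if a joint passes its speed limit or range.

## Robot

A 6-joint arm with a two-finger parallel gripper is mounted at the origin on the work surface. World frame = base frame: x ahead of the robot, y to its left, z up, the work surface at z = 0. Lengths are in m, angles in rad, forces in N, time in s.
With the tool pointing down it reaches from about 0.375 to 0.975 m from the base axis. Payload 3.8 kg.
Tool frame: the origin (TCP) lies midway between the tips of the shut fingers; the grasp point (between the pads) lies 19 mm behind it (bot.grip_point_offset is the z of the grasp point in the tool frame, in m); z points along the fingers, y is the line along which they close (so a half turn about z gives the same grasp; the last joint's range is limited). The gripper opens to 85 mm and grips with 20 to 120 N. Pads are 22 mm wide; open, the fingers measure 114 mm over their backs; the gripper's body (76 mm by 85 mm) begins 54 mm behind the grasp point. The pads swing forward as they close: fully open they stand 13 mm farther back than shut.
Start: joints at [1.172, 0.264, 1.604, -0, 1.274, -0.037], TCP at [0.239, 0.631, 0.201] pointing down, gripper open.
Joint ranges: [-2.63, 2.63], [-0.94, 2.18], [0.31, 2.57], [-1.31, 4.45], [0, 2.66], [-2.55, 2.55]. Speed limits (rad/s): [2.57, 2.57, 3.14, 3.14, 3.14, 3.14].

## Interface

Orientations are given as a rotation vector (axis times angle).
In Python, from workcell import sensors, optics, order, bot gives the robot as it stands.
- The arm moves only by the tool play_rows, never from a script. Its argument "commands" is a list of rows, each a list of 6 numbers: the shift along the tool's x, y, z in cm, then the turn, a rotation vector about the tool's x, y, z in rad. In form: [[dx, dy, dz, wx, wy, wz], ...]. A call has 1 to 5 rows; each row shifts and turns the commanded pose from where the row before left it, along the tool's axes as they then stand; what a row does not reach is not made up. A row lasts 1/12 s, in which the tool goes at most 41.7 mm and 7.16 degrees, less where a joint would pass 70% of its speed; a pose out of reach is approached as far as the arm can. A call with a gripper value outside its range is refused whole. "grip" is the closure, from 0 (fully open) to 1 (shut), set as the call begins (left out, the last holds). The fingers move at their own pace and stop on an object; "force" is the grip in N (left out, the last holds). Time passes only in rows, so rows that do not move let the fingers close. It gives the time, the measured TCP pose, the force, the opening and the grip force at its end, in the units of the state.
- sensors.read_state(): the state, without advancing time (a new reading comes with each control period).
- optics.read_camera(name): name is "side" or "top" or "wrist"; returns the picture (480x640x3 uint8, red, green, blue); there is no depth.
- optics.camera_info(name): a dict with "mtx" (3x3 intrinsics, pixels), "R" (3x3) and "t" (3): a world point X has camera coordinates R X + t. Camera axes: x right, y down, z forward; pixel columns grow to the right and rows downward; lengths in m; the calibration is good to about 2 mm. The wrist camera is an equidistant fisheye: a pixel r from the principal point sees the ray r / f radians off the axis. A picture is of the moment at which its call begins: read the wrist's pose just before it. camera_info takes no time and is no camera call; for the wrist camera it gives the pose at the moment of the call.
- order.finish_job(): hands the job in; it is judged then, once.
The state is a dict: "time": time; "q": joint angles; "joint_vel": joint speeds; "joint_torque": joint torques, N m; "tool_pos": TCP position; "tcp_rot": TCP orientation; "wrist_force": force on the tool from outside, world axes, zero at the start; "torque": the same for the moment, N m; "width": opening from 0.0 (shut) to 1.0 (fully open); "grip_force": force on a finger pad.
Only numpy, scipy, OpenCV 4.12 (cv2) and the standard library are available. Lean on these libraries where they do the work, as an engineer would, in place of code of your own. Each camera call takes 0.05 s, during which the arm holds its last target. There are 200 camera calls.

## Working session

There is one attempt and no reset: what is moved stays moved. The work goes in short steps, Python scripts to look and compute and a tool call to move; the robot and the scene stay as the last step left them, time stands still between calls to the robot, and variables do not carry over. Pictures are saved under pics/ and viewed, at most 10 in all, crops included, and the job is handed in when it is done.

Besides the shell and the picture viewer there is one more tool, called after "Emit:" as name(argument=value, ...) on one line, values as JSON. play_rows: Moves the arm, as the interface text tells. Its arguments: {"type":"object","properties":{"commands":{"type":"array","items":{"type":"array","items":{"type":"number"}}},"grip":{"type":"number"},"force":{"type":"number"}},"required":["commands"]}

```bash
ls; mkdir -p pics; python3 - <<'E'
from workcell import sensors, optics, order, bot
import cv2,numpy as np
np.set_printoptions(precision=4,suppress=True)
s=sensors.read_state(); print({k:np.round(v,3) for k,v in s.items()}); print(bot.grip_point_offset)
for n in ("side","top"):
    im=optics.read_camera(n); cv2.imwrite(f"pics/{n}0.png",im[:,:,::-1])
    c=optics.camera_info(n); print(n,c["mtx"],c["R"],c["t"], -c["R"].T@c["t"])
c=optics.camera_info("wrist"); print(c["mtx"],c["R"],c["t"], -c["R"].T@c["t"])
E
```

```text
pics
{'time': np.float64(0.0), 'q': array([ 1.172,  0.265,  1.605,  0.   ,  1.274, -0.037]), 'joint_vel': array([-0.002, -0.001,  0.   , -0.001,  0.001,  0.001]), 'joint_torque': array([ -0.001, -51.513, -36.731,  -0.   ,   0.013,  -0.   ]), 'tool_pos': array([0.239, 0.631, 0.2  ]), 'tcp_rot': array([-0.565, -3.09 ,  0.004]), 'wrist_force': array([-0.933,  0.096,  0.332]), 'torque': array([ 0.042, -0.02 , -0.046]), 'grip_force': np.float64(0.0), 'width': np.float64(1.002)}
-0.0187
side [[492.3943   0.     317.0945]
 [  0.     492.3943 235.1772]
 [  0.       0.       1.    ]] [[-0.8059  0.5919 -0.0136]
 [ 0.3961  0.5219 -0.7555]
 [-0.4401 -0.6142 -0.655 ]] [ 0.3499 -0.1295  1.3468] [0.926  0.6877 0.7892]
top [[570.7555   0.     321.4387]
 [  0.     570.7555 236.2   ]
 [  0.       0.       1.    ]] [[ 0.0312 -0.9995  0.0105]
 [-0.9948 -0.0321 -0.0962]
 [ 0.0965 -0.0075 -0.9953]] [0.0533 0.4965 1.3206] [0.3648 0.0791 1.3616]
[[371.6483   0.     317.6917]
 [  0.     371.6483 237.5047]
 [  0.       0.       1.    ]] [[ 0.3543  0.9351 -0.0024]
 [ 0.8989 -0.3399  0.2766]
 [ 0.2579 -0.1001 -0.961 ]] [-0.6732 -0.0355  0.379 ] [0.1727 0.6554 0.3724]
```

View pics/side0.png

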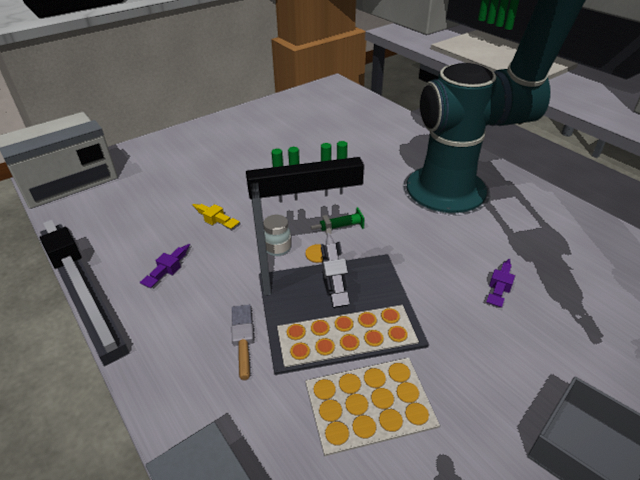

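View pics/top0.png

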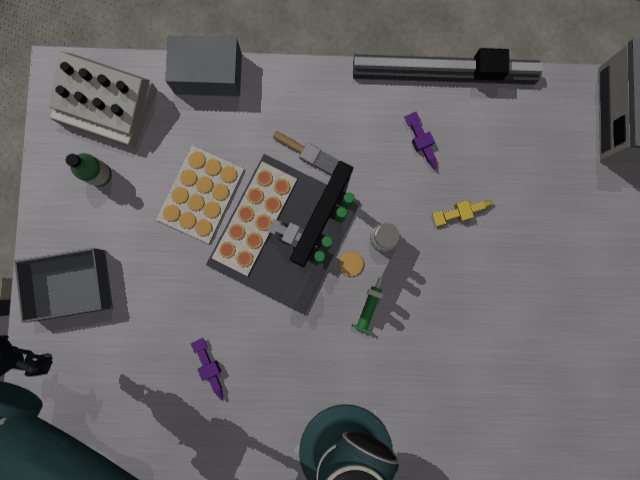

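The side view shows the silver insert in the cradle at about (335,270), with the gantry beam from (250,180) to (362,170). In the top view the insert is at about (288,233), and the beam runs from (300,258) to (345,165).

Candidates:
- Silver insert in the cradle: side (335,270), top (288,233).
- Yellow look-alike: top (463,211).
- Purple look-alikes: top (421,140) and (208,368).

By the description it is the silver one in the cradle, so I'll check it in one close crop.

```bash
python3 - <<'E'
import cv2,numpy as np
from workcell import optics
a=cv2.imread("pics/side0.png")[225:315,290:380]; b=cv2.imread("pics/top0.png")[150:270,255:375]
w=optics.read_camera("wrist")[:,:,::-1]; cv2.imwrite("pics/w0.png",w)
f=lambda x,s:cv2.resize(x,s,interpolation=cv2.INTER_CUBIC)
cv2.imwrite("pics/crop0.png",np.hstack([f(a,(400,400)),f(b,(400,400))]))
E
```

```text
(no output)
```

View pics/crop0.png

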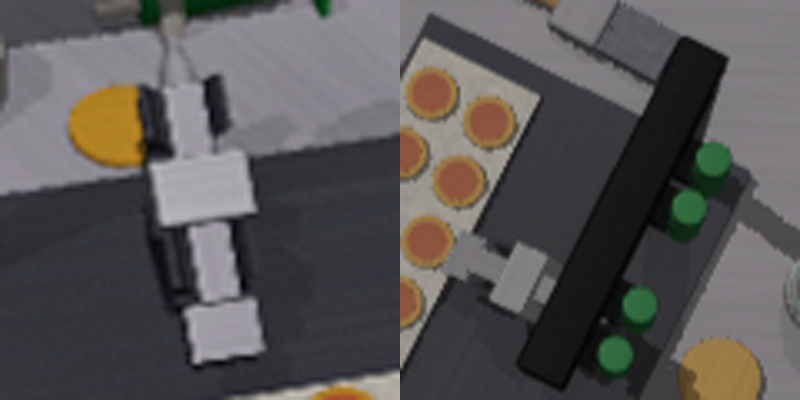

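View pics/w0.png

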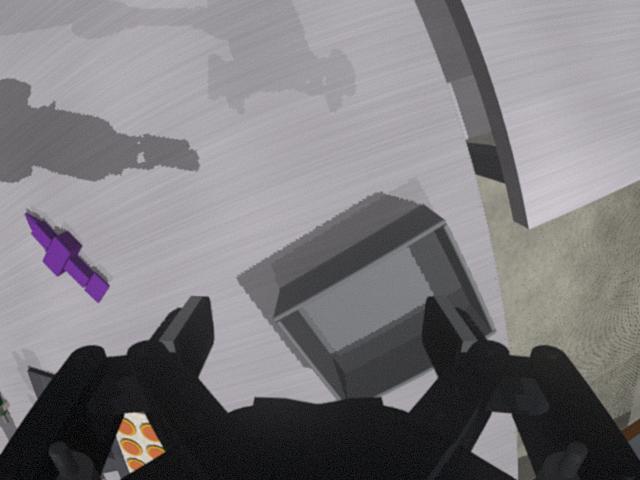

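The crop confirms the silver insert: the blade is at the low end (crop 225,330 / 465,255) and the collar at crop (205,188) / (520,278). The point passes under the beam. The wrist view does not yet show the cradle. Next I'll measure.

```bash
cat > h.py <<'E'
import numpy as np,cv2
from workcell import sensors,optics,bot
np.set_printoptions(precision=4,suppress=True)
def ray(n,p,info=None):
    c=info or optics.camera_info(n); d=np.linalg.inv(c["mtx"])@[p[0],p[1],1.]
    if n=="wrist":
        r=np.hypot(d[0],d[1]); d=np.array([d[0]/r*np.sin(r),d[1]/r*np.sin(r),np.cos(r)])
    d=c["R"].T@d; return -c["R"].T@c["t"], d/np.linalg.norm(d)
def onz(n,p,z,info=None):
    o,d=ray(n,p,info); return o+d*(z-o[2])/d[2]
def tri(r1,r2):
    (o1,d1),(o2,d2)=r1,r2
    s=np.linalg.lstsq(np.c_[d1,-d2],o2-o1,rcond=None)[0]
    a,b=o1+d1*s[0],o2+d2*s[1]; return (a+b)/2,np.linalg.norm(a-b)
def proj(n,X):
    c=optics.camera_info(n); v=c["mtx"]@(c["R"]@X+c["t"]); return v[:2]/v[2]
E
python3 - <<'E'
from h import *
print([a for a in dir(bot) if a[0]!='_'])
top=cv2.imread("pics/top0.png"); side=cv2.imread("pics/side0.png")
# beam
m=np.zeros(top.shape[:2],np.uint8); m[150:275,285:360]=(top[150:275,285:360].max(2)<30)*255
cs=max(cv2.findContours(m,cv2.RETR_EXTERNAL,cv2.CHAIN_APPROX_NONE)[0],key=cv2.contourArea)
r=cv2.minAreaRect(cs); bx=cv2.boxPoints(r); print("beam",bx.tolist())
P=np.array([onz("top",p,.31) for p in bx]); print(P, [np.linalg.norm(P[i]-P[i-1]) for i in range(4)])
# tray board (whole white board) and collar
for n,im,(x0,x1,y0,y1) in (("top",top,(265,312,212,255)),("side",side,(318,355,240,310))):
    g=im[y0:y1,x0:x1].astype(int); 
    for th in (140,160,180,200):
        b=((g.min(2)>th)&(g.max(2)-g.min(2)<25)).astype(np.uint8)
        k,l,st,ce=cv2.connectedComponentsWithStats(b)
        print(n,th,[(st[i][:5].tolist(),(ce[i]+[x0,y0]).round(1).tolist()) for i in range(1,k) if st[i][4]>30])
E
```

```text
['MotionError', 'grip_point_offset']
beam [[288.1116638183594, 259.4962158203125], [338.9194030761719, 160.3001708984375], [359.9024353027344, 171.04757690429688], [309.0946960449219, 270.2436218261719]]
[[0.4217 0.1312 0.31  ]
 [0.6109 0.0429 0.31  ]
 [0.5917 0.003  0.31  ]
 [0.4032 0.0919 0.31  ]] [np.float64(0.04345737592775236), np.float64(0.20873907343801223), np.float64(0.044240115593045276), np.float64(0.20843502504723266)]
top 140 [([0, 0, 14, 7, 54], [272.2, 214.4])]
top 160 []
top 180 []
top 200 []
side 140 [([6, 0, 23, 36, 411], [334.1, 261.9]), ([15, 35, 10, 18, 123], [337.6, 283.3]), ([14, 53, 17, 14, 167], [339.9, 298.9])]
side 160 [([6, 19, 23, 16, 269], [335.0, 266.6])]
side 180 []
side 200 []
```

```bash
python3 - <<'E'
from h import *
top=cv2.imread("pics/top0.png"); side=cv2.imread("pics/side0.png")
g=top[205:260,268:308]; 
for th in (95,110,120):
    b=((g.min(2)>th)&(g.max(2).astype(int)-g.min(2)<22)).astype(np.uint8)
    k,l,st,ce=cv2.connectedComponentsWithStats(b)
    print(th,[(st[i][:5].tolist(),(ce[i]+[268,205]).round(1).tolist()) for i in range(1,k) if st[i][4]>15])
print(top[222:246,274:306].min(2))
for z in (.104,.1075): print("side collar",onz("side",(335,266.6),z))
b=((side[258:277,322:350].min(2)>155)).astype(np.uint8)
c=max(cv2.findContours(b,0,1)[0],key=cv2.contourArea); q=cv2.boxPoints(cv2.minAreaRect(c))+[322,258]; print(q)
# tray: yaw from dark base outline in top and board in top
hsv=cv2.cvtColor(top,cv2.COLOR_BGR2HSV)
d=((top.max(2)<75)).astype(np.uint8); d[:150]=0;d[320:]=0;d[:,:200]=0;d[:,362:]=0
w=((hsv[:,:,2]>150)&(hsv[:,:,1]<60)).astype(np.uint8); w[:155]=0;w[280:]=0;w[:,:205]=0;w[:,300:]=0
w=cv2.morphologyEx(w,cv2.MORPH_CLOSE,np.ones((5,5)))
for n,mm,z in (("base",d,.01),("board",w,.022)):
    c=max(cv2.findContours(mm,0,1)[0],key=cv2.contourArea); r=cv2.minAreaRect(cv2.convexHull(c)); bx=cv2.boxPoints(r)
    P=np.array([onz("top",p,z) for p in bx]); print(n,bx.tolist(),P[:,:2]); 
    for i in range(4): e=P[(i+1)%4]-P[i]; print(np.linalg.norm(e),np.degrees(np.arctan2(e[1],e[0])))
E
```

```text
95 [([0, 0, 31, 39, 459], [281.9, 227.3]), ([27, 28, 7, 8, 30], [297.9, 236.4])]
110 [([0, 0, 31, 38, 424], [282.0, 227.5]), ([28, 28, 5, 7, 20], [298.0, 236.2])]
120 [([0, 3, 14, 14, 72], [273.5, 215.0]), ([15, 18, 16, 20, 174], [290.1, 232.6])]
[[117 117 118 118 117 116 107  55  56  48  46  50  52  55  55  59  87  70
   60  55  56  57  57  57  57  56  56  56  56  56  56  57]
 [117 116 118 117 116 110  77  59  55  43  36  40  44  48  51  76 131 107
   88  71  60  56  57  56  56  56  56  56  55  56  56  55]
 [116 116 117 116 114 103  96  58  55  51  32  28  32  40  54 113 130 132
  127 107  90  88  66  55  55  56  57  55  56  56  56  54]
 [116 117 117 116 116 117 124  84  81  72  47  26  27  27  70 135 129 128
  126 129 129 131 101  80  70  55  56  55  56  55  55  53]
 [117 116 116 115 115 116 115 117 117 102  83  54  31  41 112 129 128 126
  127 129 129 130 132 124 105  67  56  55  55  55  54  49]
 [117 118 117 116 115 116 115 116 116 117 118  99  77  78 136 130 128 126
  128 129 128 131 130 130 125  85  64  56  54  54  54  34]
 [117 118 118 118 117 116 116 116 116 115 115 117 117 1
[... 2582 characters left out ...]
[385.78399658203125, 183.61053466796875], [316.2777099609375, 320.79400634765625]] [[ 0.4194  0.3403]
 [ 0.7565  0.1893]
 [ 0.6278 -0.0817]
 [ 0.2963  0.0748]]
0.3694232284772497 -24.13384907759442
0.3000258400885387 -115.40527157624396
0.3666219113038027 154.73244655404864
0.29272260572945613 65.12545410218563
board [[211.7908172607422, 257.2711181640625], [261.4765625, 161.21202087402344], [295.99908447265625, 179.0684814453125], [246.31332397460938, 275.1275634765625]] [[0.4368 0.3245]
 [0.6698 0.2176]
 [0.6293 0.1338]
 [0.3976 0.2418]]
0.25628592380915144 -24.63972866486193
0.09306773034706381 -115.76016380909141
0.2556533950362634 155.00448056683675
0.09147005249537718 64.61961413210804
```

```bash
cat >> h.py <<'E'
from scipy.spatial.transform import Rotation as Ro
YAW=np.radians(-25.0)
yc=np.array([np.cos(YAW),np.sin(YAW),0]); low=np.array([-yc[1],yc[0],0])
c6,s6=np.cos(.6),np.sin(.6)
xc=-low*c6+np.array([0,0,s6]); zc=low*s6+np.array([0,0,c6]); RC=np.c_[xc,yc,zc]
E
python3 - <<'E'
from h import *
print("top face",*tri(ray("top",(290.1,232.6)),ray("side",(335,266.6))), "centre",tri(ray("top",(290.1,232.6)),ray("side",(335,266.6)))[0]-.015*zc)
print(np.linalg.det(RC))
T=np.array([.488,.133,.0925])
W=T+.2*zc; print("az",np.arctan2(W[1],W[0]))
for sgn in (1,-1):
    R=np.c_[np.cross(sgn*yc,-zc),sgn*yc,-zc]
    for q1 in np.arctan2(W[1],W[0])+np.array([-.05,0]):
        for th in (1.2,1.5,1.8,2.1):
            e=(Ro.from_euler('Y',-th)*Ro.from_euler('Z',-q1)*Ro.from_matrix(R)*Ro.from_euler('Z',-np.pi/2)).as_euler('ZYZ')
            print(sgn,q1.round(2),th,e)
E
```

```text
top face [0.4922 0.1399 0.1008] 0.0017975161987276722 centre [0.4886 0.1323 0.0884]
1.0
az 0.4139260492960789
1 0.36 1.2 [-0.5635  2.314   0.4913]
1 0.36 1.5 [-0.4596  2.0516  0.6703]
1 0.36 1.8 [-0.4137  1.7793  0.8047]
1 0.36 2.1 [-0.4052  1.5038  0.924 ]
1 0.41 1.2 [-0.5443  2.3386  0.5458]
1 0.41 1.5 [-0.4391  2.0733  0.7213]
1 0.41 1.8 [-0.3924  1.7984  0.8506]
1 0.41 2.1 [-0.3823  1.5204  0.964 ]
-1 0.36 1.2 [-0.5635  2.314  -2.6503]
-1 0.36 1.5 [-0.4596  2.0516 -2.4713]
-1 0.36 1.8 [-0.4137  1.7793 -2.3369]
-1 0.36 2.1 [-0.4052  1.5038 -2.2175]
-1 0.41 1.2 [-0.5443  2.3386 -2.5958]
-1 0.41 1.5 [-0.4391  2.0733 -2.4203]
-1 0.41 1.8 [-0.3924  1.7984 -2.291 ]
-1 0.41 2.1 [-0.3823  1.5204 -2.1776]
```

```bash
cat >> h.py <<'E'
INS=np.array([.4888,.1330,.0910]); SEAT=np.array([.4867,.1285,.0950])
def Rt(sgn=1): return np.c_[np.cross(sgn*yc,-zc),sgn*yc,-zc]
def pose(): 
    s=sensors.read_state(); return np.array(s["tool_pos"]),Ro.from_rotvec(s["tcp_rot"]).as_matrix(),s
def rows(p0,R0,p1,R1,N):
    w=Ro.from_matrix(R0.T@R1).as_rotvec()/N
    S=sum(Ro.from_rotvec(k*w).as_matrix() for k in range(N))
    d=np.linalg.solve(S,R0.T@(p1-p0))
    r=np.r_[d*100,w]; print(N,r.round(3).tolist(),"step mm",np.linalg.norm(d)*1e3,"deg",np.degrees(np.linalg.norm(w)))
    return r
def run(p,R,r,N):
    P=[p]
    for _ in range(N): p=p+R@r[:3]/100; R=R@Ro.from_rotvec(r[3:]).as_matrix(); P.append(p)
    return np.array(P),R
def tcp(grasp): return grasp+.019*(-zc)
E
python3 - <<'E'
from h import *
p,R,s=pose(); 
t=tcp(INS+.13*zc)
print(p,t)
for N in (20,25): r=rows(p,R,t,Rt(1),N)
P,_=run(p,R,r,25); print(P[::4])
E
```

```text
[0.2387 0.6307 0.2003] [0.5153 0.1898 0.1826]
20 [-2.796, 0.396, 0.877, 0.025, -0.023, 0.08] step mm 29.5654517015782 deg 4.9452875892017305
25 [-2.233, 0.336, 0.706, 0.02, -0.018, 0.064] step mm 23.65500232818473 deg 3.956230071361384
[[0.2387 0.6307 0.2003]
 [0.3248 0.6024 0.1744]
 [0.4017 0.5509 0.1557]
 [0.4635 0.4803 0.1461]
 [0.5056 0.3959 0.1463]
 [0.525  0.3042 0.1565]
 [0.5202 0.2121 0.1763]]
```

Emit:
play_rows(commands=[[-2.8,0.4,0.88,0.025,-0.023,0.08],[-2.8,0.4,0.88,0.025,-0.023,0.08],[-2.8,0.4,0.88,0.025,-0.023,0.08],[-2.8,0.4,0.88,0.025,-0.023,0.08],[-2.8,0.4,0.88,0.025,-0.023,0.08]], grip=0)

```text
time: 0.57
tool_pos: [0.3709, 0.5761, 0.1628]
tcp_rot: [1.137, 2.822, -0.221]
wrist_force: [0.4, 0.3, -0.1]
width: 0.996
grip_force: 0.0
```

Emit:
play_rows(commands=[[-2.8,0.4,0.88,0.025,-0.023,0.08],[-2.8,0.4,0.88,0.025,-0.023,0.08],[-2.8,0.4,0.88,0.025,-0.023,0.08],[-2.8,0.4,0.88,0.025,-0.023,0.08],[-2.8,0.4,0.88,0.025,-0.023,0.08]])

```text
time: 0.98
tool_pos: [0.471, 0.4694, 0.1456]
tcp_rot: [1.625, 2.445, -0.418]
wrist_force: [-0.0, -0.1, 0.1]
width: 1.0
grip_force: 0.0
```

Emit:
play_rows(commands=[[-2.8,0.4,0.88,0.025,-0.023,0.08],[-2.8,0.4,0.88,0.025,-0.023,0.08],[-2.8,0.4,0.88,0.025,-0.023,0.08]])

```text
time: 1.23
tool_pos: [0.5082, 0.3888, 0.147]
tcp_rot: [1.873, 2.175, -0.523]
wrist_force: [0.6, 0.4, -0.9]
width: 1.0
grip_force: 0.0
```

```bash
python3 - <<'E'
from h import *
p,R,s=pose(); print(s["q"],s["time"],s["wrist_force"])
for N in (7,9): rows(p,R,tcp(INS+.13*zc),Rt(1),N)
cv2.imwrite("pics/side1.png",optics.read_camera("side")[:,:,::-1])
E
```

```text
[ 0.7629  0.4773  1.4813 -0.2546  1.5272  0.6696] 1.2333 [ 0.5964  0.3996 -0.8821]
7 [-2.768, 0.402, 0.879, 0.024, -0.022, 0.078] step mm 29.315888183557643 deg 4.850158227886436
9 [-2.148, 0.333, 0.688, 0.019, -0.017, 0.061] step mm 22.803934756547307 deg 3.7723452883561164
```

View pics/side1.png

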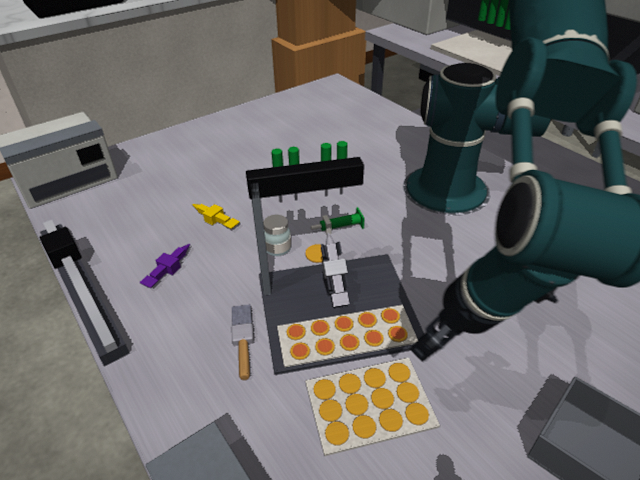

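Side view: the insert is still seated at (335,270), the gripper tip is at (425,345), and the arm's thick wrist body is at (560,230). I'll fit the arm's links to check that the forearm clears the beam end.

Emit:
play_rows(commands=[[-2.15,0.33,0.6,0.019,-0.017,0.061],[-2.15,0.33,0.6,0.019,-0.017,0.061]])

```text
time: 1.45
tool_pos: [0.5192, 0.3462, 0.1529]
tcp_rot: [1.985, 2.03, -0.57]
wrist_force: [-0.2, -0.6, 0.3]
width: 0.997
grip_force: 0.0
```

```bash
cat >> h.py <<'E'
from scipy.optimize import least_squares
E
python3 - <<'E'
from h import *
p,R,s=pose(); q=s["q"]
D=[([1.172,.265,1.605,0,1.274,-.037],[.2387,.6307,.2003],Ro.from_rotvec([-.565,-3.09,.004]).as_matrix()),
 ([0.7629,0.4773,1.4813,-0.2546,1.5272,0.6696],[.5082,.3888,.147],Ro.from_rotvec([1.873,2.175,-.523]).as_matrix()),(q,p,R)]
def rot(q): return (Ro.from_euler('Z',q[0])*Ro.from_euler('Y',q[1]+q[2])*Ro.from_euler('Z',q[3])*Ro.from_euler('Y',q[4])*Ro.from_euler('Z',q[5]+np.pi/2)).as_matrix()
for d in D: print("rot err",np.degrees(Ro.from_matrix(rot(d[0]).T@d[2]).magnitude()))
def W(q,v):
    h,l1,l2,oy,L=v
    u=lambda a:np.array([np.sin(a),0,np.cos(a)])
    e=u(q[1])*l1+[0,0,h]+np.array([0,oy,0]); w=e+u(q[1]+q[2])*l2
    Z=Ro.from_euler('Z',q[0]).as_matrix(); return Z@e,Z@w
f=lambda v:np.concatenate([W(q,v)[1]+v[4]*R[:,2]-p for q,p,R in D])
o=least_squares(f,[.4,.4,.4,.02,.3]); print(o.x,o.fun); np.save("arm.npy",o.x)
# IK at several poses
def ik(P,Rd,x0):
    g=lambda q:np.r_[(W(q,o.x)[1]+o.x[4]*rot(q)[:,2]-P)*10,Ro.from_matrix(rot(q).T@Rd).as_rotvec()]
    r=least_squares(g,x0); return r.x,np.abs(r.fun).max()
for sg in (1,-1):
  for h in (.13,.06,0):
    x0=np.array(q) if sg==1 else np.r_[q[:5],-2.3]
    x,e=ik(tcp(SEAT+h*zc),Rt(sg),x0); E,Wc=W(x,o.x); print(sg,h,x,e,"elbow",E,"wrist",Wc)
    A,B=np.array([.4217,.1312,.31]),np.array([.6109,.0429,.31])
    ts=np.linspace(0,1,200)
    for nm,(a,b) in dict(fore=(E,Wc),tool=(Wc,tcp(SEAT+h*zc))).items():
        dd=np.linalg.norm((a+ts[:,None]*(b-a))[:,None]-(A+ts[:,None]*(B-A))[None],axis=2)
        i,j=np.unravel_index(dd.argmin(),dd.shape); print("  ",nm,dd.min(),"at",a+ts[i]*(b-a),A+ts[j]*(B-A))
E
```

```text
rot err 0.015528356889173534
rot err 0.026860681752538786
rot err 1.4485854278441932e-14
[0.2508 0.5123 0.5658 0.025  0.3783] [-0.     -0.     -0.0001 -0.0001  0.0001  0.0001  0.0001 -0.      0.0001]
1 0.13 [ 0.5256  0.3874  1.5949 -0.3304  1.6653  1.0162] 4.1217029789208937e-13 elbow [0.1549 0.1187 0.7252] wrist [0.6035 0.3789 0.4988]
   fore 0.31106551251576947 at [0.4592 0.2952 0.5716] [0.4217 0.1312 0.31  ]
   tool 0.1420698267380674 at [0.5259 0.2125 0.2305] [0.4759 0.1059 0.31  ]
1 0.06 [ 0.4923  0.3812  1.718  -0.3451  1.5452  1.027 ] 1.6933399127339044e-11 elbow [0.1562 0.1121 0.7263] wrist [0.5868 0.3431 0.4411]
   fore 0.26076414747051596 at [0.4764 0.2839 0.5142] [0.4217 0.1312 0.31  ]
   tool 0.142068264569374 at [0.5255 0.2117 0.2293] [0.4759 0.1059 0.31  ]
1 0 [ 0.4612  0.3892  1.8114 -0.363   1.441   1.0377] 4.1532374761565904e-10 elbow [0.163  0.1089 0.7248] wrist [0.5724 0.3124 0.3916]
   fore 0.21510450730227676 at [0.4819 0.2674 0.4652] [0.4217 0.1312 0.31  ]
   tool 0.14206696394468632 at [0.5257 0.2122 0.2299] [0.4759 0.1059 0.31  ]
-1 0.13 [ 0.5256  0.3874  1.5949 -0.3304  1.6653 -2.1254] 2.858824288409778e-13 elbow [0.1549 0.1187 0.7252] wrist [0.6035 0.3789 0.4988]
   fore 0.31106551251577086 at [0.4592 0.2952 0.5716] [0.4217 0.1312 0.31  ]
   tool 0.1420698267380692 at [0.5259 0.2125 0.2305] [0.4759 0.1059 0.31  ]
-1 0.06 [ 0.4923  0.3812  1.718  -0.3451  1.5452 -2.1146] 1.1875778138659143e-11 elbow [0.1562 0.1121 0.7263] wrist [0.5868 0.3431 0.4411]
   fore 0.2607641474707392 at [0.4764 0.2839 0.5142] [0.4217 0.1312 0.31  ]
   tool 0.14206826456948077 at [0.5255 0.2117 0.2293] [0.4759 0.1059 0.31  ]
-1 0 [ 0.4612  0.3892  1.8114 -0.363   1.441  -2.1039] 3.141105431314628e-10 elbow [0.163  0.1089 0.7248] wrist [0.5724 0.3124 0.3916]
   fore 0.21510450730829292 at [0.4819 0.2674 0.4652] [0.4217 0.1312 0.31  ]
   tool 0.14206696394746354 at [0.5257 0.2122 0.2299] [0.4759 0.1059 0.31  ]
```

The fit is good to 0.1 mm. Clearances are ample (0.21 m at the forearm, 0.14 m at the tool), and joint 6 covers the half turn from 1.03 to -2.11. I'll go to the pre-grasp pose.

```bash
python3 - <<'E'
from h import *
p,R,s=pose(); rows(p,R,tcp(INS+.10*zc),Rt(1),8)
E
```

```text
8 [-1.905, 0.277, 1.003, 0.016, -0.015, 0.053] step mm 21.70431236612348 deg 3.310303926589539
```

Emit:
play_rows(commands=[[-1.9,0.28,1.0,0.016,-0.015,0.053],[-1.9,0.28,1.0,0.016,-0.015,0.053],[-1.9,0.28,1.0,0.016,-0.015,0.053],[-1.9,0.28,1.0,0.016,-0.015,0.053]])

```text
time: 1.78
tool_pos: [0.5232, 0.2596, 0.1519]
tcp_rot: [2.158, 1.758, -0.645]
wrist_force: [0.7, -0.1, -0.2]
width: 1.002
grip_force: 0.0
```

Emit:
play_rows(commands=[[-1.9,0.28,1.0,0.016,-0.015,0.053],[-1.9,0.28,1.0,0.016,-0.015,0.053],[-1.9,0.28,1.0,0.016,-0.015,0.053],[-1.9,0.28,1.0,0.016,-0.015,0.053],[0,0,0,0,0,0]])

```text
time: 2.2
tool_pos: [0.5084, 0.1723, 0.1581]
tcp_rot: [2.301, 1.469, -0.715]
wrist_force: [0.0, 1.0, -0.1]
width: 1.002
grip_force: 0.0
```

```bash
python3 - <<'E'
from h import *
import pickle
p,R,s=pose(); print(s["time"],s["q"],s["wrist_force"]); rows(p,R,tcp(INS+.10*zc),Rt(1),1)
i=optics.camera_info("wrist"); im=optics.read_camera("wrist")[:,:,::-1]; cv2.imwrite("pics/w1.png",im); pickle.dump(i,open("w1.pkl","wb"))
def wp(X):
    v=i["R"]@X+i["t"]; th=np.arctan2(np.hypot(v[0],v[1]),v[2]); u=v[:2]/np.hypot(v[0],v[1])*th*i["mtx"][0,0]; return u+i["mtx"][:2,2]
for n,X in dict(coll=INS+.015*zc,c1=INS+RC@[.015,.022,.015],c2=INS+RC@[.015,-.022,.015],c3=INS+RC@[-.015,-.022,.015],c4=INS+RC@[-.015,.022,.015],blade=INS-.075*xc,point=INS+.075*xc).items(): print(n,wp(X))
E
```

```text
2.2 [ 0.5133  0.3927  1.6436 -0.3361  1.612   1.0216] [ 0.0174  1.0013 -0.0566]
1 [0.166, -0.113, -0.084, 0.0, 0.002, 0.002] step mm 2.17349080348657 deg 0.14134004432089128
coll [316.171  237.2095]
c1 [348.6184 258.5391]
c2 [283.7112 258.3795]
c3 [282.6421 215.1635]
c4 [349.7737 215.304 ]
blade [316.4355 123.0784]
point [316.206  324.8936]
```

View pics/w1.png

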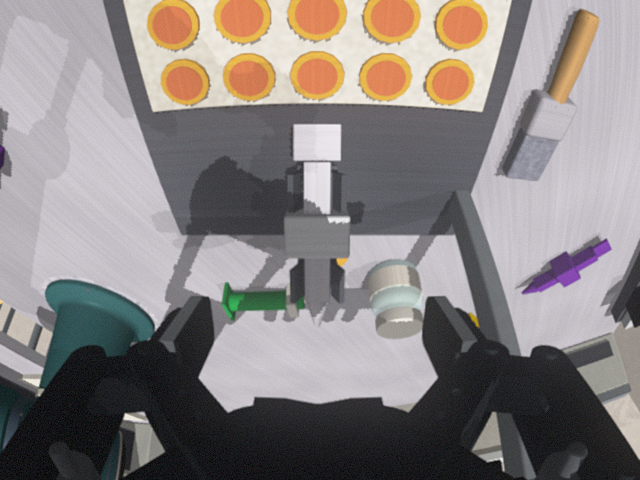

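The wrist view shows the collar at (317,237) with corners near (285,217) and (350,257), and the blade end at y≈124. All are within 1-2 px of prediction, so I'll descend and grip.

Emit:
play_rows(commands=[[0.17,-0.06,1.9,0,0.002,0.002],[0,0,2.0,0,0,0],[0,0,2.0,0,0,0],[0,0,2.0,0,0,0],[0,0,1.0,0,0,0]])

```text
time: 2.67
tool_pos: [0.4866, 0.1312, 0.0817]
tcp_rot: [2.301, 1.475, -0.711]
wrist_force: [-0.5, -0.1, -1.1]
width: 1.003
grip_force: 0.0
```

```bash
python3 - <<'E'
from h import *
p,R,s=pose(); print(s["time"],s["wrist_force"]); rows(p,R,tcp(INS+.001*zc),Rt(1),1)
E
```

```text
2.6667 [-0.4503 -0.1462 -1.095 ]
1 [-0.32, 0.124, 0.886, 0.001, -0.002, 0.005] step mm 9.501774236948563 deg 0.3341438350971867
```

Emit:
play_rows(commands=[[0,0,0.8,0,0,0],[0,0,0,0,0,0],[0,0,0,0,0,0]])

```text
time: 2.92
tool_pos: [0.4867, 0.1281, 0.0774]
tcp_rot: [2.302, 1.474, -0.707]
wrist_force: [-0.3, 0.3, 0.4]
width: 1.0
grip_force: 0.0
```

```bash
python3 - <<'E'
from h import *
p,R,s=pose(); print(s["time"],s["wrist_force"]); rows(p,R,tcp(INS+.001*zc),Rt(1),1)
i=optics.camera_info("wrist"); cv2.imwrite("pics/w2.png",optics.read_camera("wrist")[:,:,::-1])
E
```

```text
2.9167 [-0.3201  0.2771  0.4209]
1 [-0.327, -0.018, 0.369, 0.003, -0.004, 0.003] step mm 4.936372205251746 deg 0.34028002529464485
```

View pics/w2.png

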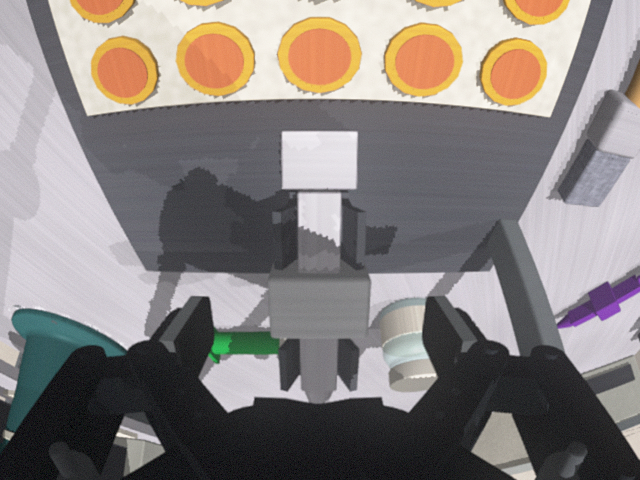

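Wrist view: the collar spans (270–370, 270–337) and sits centred between the fingers, whose inner edges are at 213 and 424. I'll correct the last few mm and close.

Emit:
play_rows(commands=[[-0.3,0,0.35,0.002,-0.003,0.002],[0,0,0,0,0,0],[0,0,0,0,0,0]])

```text
time: 3.22
tool_pos: [0.4849, 0.1238, 0.0764]
tcp_rot: [2.303, 1.469, -0.71]
wrist_force: [0.3, -0.9, -0.6]
width: 0.999
grip_force: 0.0
```

```bash
python3 - <<'E'
from h import *
p,R,s=pose(); print(s["time"],s["wrist_force"]); rows(p,R,tcp(INS+.001*zc),Rt(1),1)
E
```

```text
3.2167 [ 0.2927 -0.8885 -0.6159]
1 [0.003, -0.037, 0.028, 0.001, -0.001, 0.001] step mm 0.46476888555425355 deg 0.1045403435030961
```

Emit:
play_rows(commands=[[0,0,0,0,0,0],[0,0,0,0,0,0],[0,0,0,0,0,0],[0,0,0,0,0,0],[0,0,0,0,0,0]], grip=1, force=70)

```text
time: 3.63
tool_pos: [0.4851, 0.1238, 0.0767]
tcp_rot: [2.303, 1.469, -0.71]
wrist_force: [0.8, 1.3, 3.9]
width: 0.464
grip_force: 69.9
```

Emit:
play_rows(commands=[[0,0,0,0,0,0],[0,0,0,0,0,0],[0,0,0,0,0,0],[0,0,0,0,0,0],[0,0,0,0,0,0]])

```text
time: 4.05
tool_pos: [0.4851, 0.1239, 0.0767]
tcp_rot: [2.303, 1.469, -0.71]
wrist_force: [0.7, 1.8, 4.5]
width: 0.461
grip_force: 70.1
```

```bash
python3 - <<'E'
from h import *
p,R,s=pose(); np.savez("grasp.npz",p=p,R=R)
print(RC.T@(p-SEAT)*1e3, Ro.from_matrix(R.T@Rt(1)).as_rotvec())
E
```

```text
[ -6.3175   0.5245 -17.8722] [ 0.0014 -0.0015  0.0006]
```

Emit:
play_rows(commands=[[0,0,-0.5,0,0,0],[0,0,-1.0,0,0,0],[0,0,-1.5,0,0,0],[0,0,-1.5,0,0,0],[0,0,-1.5,0,0,0]])

```text
time: 4.47
tool_pos: [0.4984, 0.1547, 0.1253]
tcp_rot: [2.303, 1.47, -0.713]
wrist_force: [0.0, 0.6, -3.2]
width: 0.462
grip_force: 70.8
```

Emit:
play_rows(commands=[[0,0,-1.5,0,0,0],[0,0,-1.5,0,0,0],[0,0,0,0,0,0]])

```text
time: 4.72
tool_pos: [0.5079, 0.1718, 0.1523]
tcp_rot: [2.304, 1.47, -0.705]
wrist_force: [0.4, 0.1, -2.6]
width: 0.462
grip_force: 71.0
```

```bash
python3 - <<'E'
from h import *
p,R,s=pose(); print(s["time"],s["wrist_force"],s["torque"],s["width"],RC.T@(p-SEAT)*1e3)
a=cv2.resize(optics.read_camera("wrist")[100:400,170:490,::-1],(400,375));b=cv2.resize(optics.read_camera("side")[180:320,250:400,::-1],(400,375),interpolation=2)
cv2.imwrite("pics/lift.png",np.hstack([a,b]))
E
```

```text
4.7167 [ 0.4086  0.146  -2.6423] [ 0.5254 -0.2903  0.0117] 0.46247109577140094 [-7.4106  0.9082 74.4396]
```

View pics/lift.png

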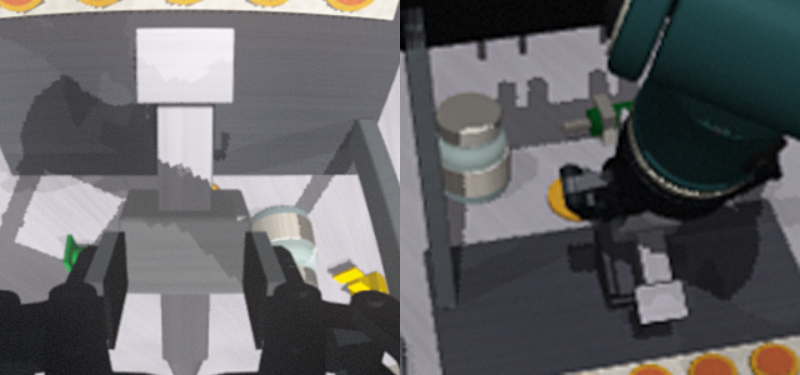

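The view shows the insert held squarely: blade at crop (185,65), collar symmetric between the pads, and well clear of the saddles. Now the half turn about tool z.

Emit:
play_rows(commands=[[0,0,0,0,0,-0.06],[0,0,0,0,0,-0.12],[0,0,0,0,0,-0.12],[0,0,0,0,0,-0.12],[0,0,0,0,0,-0.12]])

```text
time: 5.23
tool_pos: [0.5046, 0.1686, 0.1486]
tcp_rot: [1.899, 2.123, -0.847]
wrist_force: [-0.1, 0.6, -3.5]
width: 0.46
grip_force: 70.8
```

Emit:
play_rows(commands=[[0,0,0,0,0,-0.12],[0,0,0,0,0,-0.12],[0,0,0,0,0,-0.12],[0,0,0,0,0,-0.12],[0,0,0,0,0,-0.12]])

```text
time: 5.65
tool_pos: [0.5046, 0.1686, 0.1486]
tcp_rot: [-1.248, -2.723, 0.929]
wrist_force: [-0.5, -0.0, -3.7]
width: 0.461
grip_force: 70.6
```

Emit:
play_rows(commands=[[0,0,0,0,0,-0.12],[0,0,0,0,0,-0.12],[0,0,0,0,0,-0.12],[0,0,0,0,0,-0.12],[0,0,0,0,0,-0.12]])

```text
time: 6.07
tool_pos: [0.5046, 0.1686, 0.1486]
tcp_rot: [-0.368, -2.816, 0.839]
wrist_force: [-0.2, -0.1, -3.2]
width: 0.457
grip_force: 70.6
```

Emit:
play_rows(commands=[[0,0,0,0,0,-0.12],[0,0,0,0,0,-0.12],[0,0,0,0,0,-0.12],[0,0,0,0,0,-0.12],[0,0,0,0,0,-0.12]])

```text
time: 6.48
tool_pos: [0.5046, 0.1686, 0.1486]
tcp_rot: [0.459, -2.675, 0.691]
wrist_force: [-0.3, -0.1, -3.5]
width: 0.461
grip_force: 70.6
```

Emit:
play_rows(commands=[[0,0,0,0,0,-0.12],[0,0,0,0,0,-0.12],[0,0,0,0,0,-0.12],[0,0,0,0,0,-0.12],[0,0,0,0,0,-0.12]])

```text
time: 6.9
tool_pos: [0.5046, 0.1686, 0.1486]
tcp_rot: [1.188, -2.338, 0.5]
wrist_force: [0.0, 0.1, -2.8]
width: 0.466
grip_force: 70.6
```

Emit:
play_rows(commands=[[0,0,0,0,0,-0.12],[0,0,0,0,0,-0.06],[0,0,0,0,0,0],[0,0,0,0,0,0]])

```text
time: 7.23
tool_pos: [0.5049, 0.1688, 0.149]
tcp_rot: [1.374, -2.211, 0.44]
wrist_force: [-0.1, 0.2, -3.4]
width: 0.457
grip_force: 70.9
```

```bash
cat >> h.py <<'E'
def st(): 
    p,R,s=pose(); print(round(float(s["time"]),2),"F",RC.T@s["wrist_force"],"w",round(float(s["width"]),3),"cradle mm",RC.T@(p-SEAT)*1e3); return p,R,s
E
python3 - <<'E'
from h import *
p,R,s=st(); print(s["q"]); g=np.load("grasp.npz")
t=SEAT+RC@(np.array([-1,.5,72])/1e3); R1=g["R"]@Ro.from_euler('Z',np.pi).as_matrix()
rows(p,R,t,R1,1); rows(p,R,t,Rt(-1),1)
a=cv2.resize(optics.read_camera("wrist")[100:400,170:490,::-1],(400,375));b=cv2.resize(optics.read_camera("side")[180:320,250:400,::-1],(400,375),interpolation=2)
cv2.imwrite("pics/turn.png",np.hstack([a,b]))
E
```

```text
7.23 F [-2.0673 -0.1583 -2.6965] w 0.457 cradle mm [-6.0154 -0.5226 69.549 ]
[ 0.5107  0.3928  1.6615 -0.3359  1.5946 -2.0927]
1 [0.5, -0.113, -0.245, 0.002, -0.003, -0.022] step mm 5.675173050294311 deg 1.303072190302212
1 [0.5, -0.113, -0.245, 0.001, -0.001, -0.022] step mm 5.675173050294311 deg 1.2521803655176522
```

View pics/turn.png

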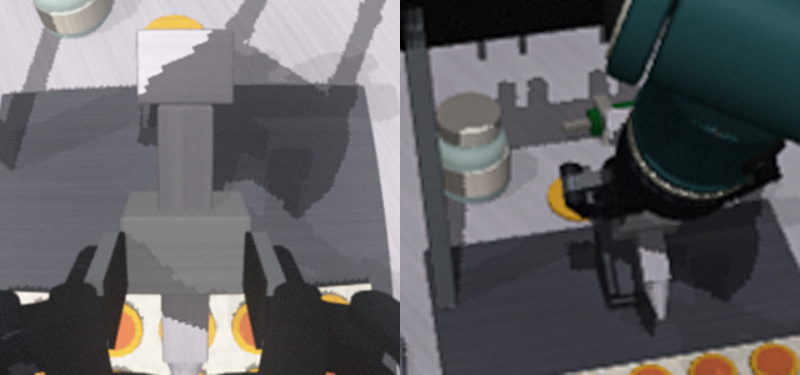

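The turn is done with no slip: the blade is now up-slope at crop (185,65) and the fine point is down at crop right (655,300). I'll correct the pose, then descend in stages.

Emit:
play_rows(commands=[[0.5,-0.11,-0.2,0.001,-0.001,-0.022],[0,0,0,0,0,0],[0,0,0,0,0,0]])

```text
time: 7.58
tool_pos: [0.5056, 0.1664, 0.1548]
tcp_rot: [1.4, -2.196, 0.433]
wrist_force: [0.1, 0.7, -3.2]
width: 0.464
grip_force: 70.9
```

```bash
python3 - <<'E'
from h import *
p,R,s=st(); rows(p,R,SEAT+RC@(np.array([-1,.5,6])/1e3),Rt(-1),5)
E
```

```text
7.58 F [-2.3401 -0.22   -2.2806] w 0.464 cradle mm [-1.1695  1.1272 73.1981]
5 [0.005, 0.014, 1.344, -0.0, 0.0, -0.0] step mm 13.440241855112847 deg 0.028372884817042084
```

Emit:
play_rows(commands=[[0,0,1.3,0,0,0],[0,0,1.3,0,0,0],[0,0,1.3,0,0,0],[0,0,1.3,0,0,0],[0,0,1.0,0,0,0]])

```text
time: 8.0
tool_pos: [0.4891, 0.1331, 0.1013]
tcp_rot: [1.4, -2.192, 0.432]
wrist_force: [-0.1, 0.9, -3.4]
width: 0.461
grip_force: 70.9
```

Emit:
play_rows(commands=[[0,0,0,0,0,0],[0,0,0,0,0,0]])

```text
time: 8.17
tool_pos: [0.4899, 0.1338, 0.1026]
tcp_rot: [1.4, -2.193, 0.432]
wrist_force: [0.1, 0.2, -2.7]
width: 0.459
grip_force: 71.1
```

```bash
python3 - <<'E'
from h import *
p,R,s=st(); rows(p,R,SEAT+RC@(np.array([-1,.5,-6])/1e3),Rt(-1),2)
E
```

```text
8.17 F [-1.755   0.0358 -2.0841] w 0.459 cradle mm [-0.8117  0.6466  9.7573]
2 [-0.01, 0.007, 0.788, 0.0, -0.0, 0.001] step mm 7.879530182712061 deg 0.05042292626562613
```

Emit:
play_rows(commands=[[0,0,0.8,0,0,0],[0,0,0.8,0,0,0],[0,0,0,0,0,0]])

```text
time: 8.42
tool_pos: [0.4861, 0.1257, 0.0892]
tcp_rot: [1.4, -2.193, 0.432]
wrist_force: [-0.8, -0.4, -3.7]
width: 0.461
grip_force: 71.0
```

Emit:
play_rows(commands=[[0,0,0.3,0,0,0],[0,0,0.3,0,0,0],[0,0,0,0,0,0]])

```text
time: 8.67
tool_pos: [0.4853, 0.1232, 0.085]
tcp_rot: [1.401, -2.194, 0.432]
wrist_force: [-0.2, -0.1, -3.2]
width: 0.459
grip_force: 71.0
```

```bash
python3 - <<'E'
from h import *
p,R,s=st(); rows(p,R,SEAT+RC@(np.array([-1,.5,-18])/1e3),Rt(-1),1)
E
```

```text
8.67 F [-1.6661 -0.1314 -2.7292] w 0.459 cradle mm [ -1.1936   0.9863 -11.3419]
1 [0.02, 0.049, 0.666, -0.001, 0.001, 0.002] step mm 6.6786742888908766 deg 0.12685907089677845
```

Emit:
play_rows(commands=[[0,0.04,0.2,0,0,0.001],[0,0,0.2,0,0,0],[0,0,0,0,0,0]])

```text
time: 8.92
tool_pos: [0.4841, 0.1214, 0.0818]
tcp_rot: [1.4, -2.195, 0.433]
wrist_force: [-0.2, -0.4, -3.6]
width: 0.462
grip_force: 71.0
```

Emit:
play_rows(commands=[[0,0,0.15,0,0,0],[0,0,0,0,0,0],[0,0,0,0,0,0]])

```text
time: 9.17
tool_pos: [0.4839, 0.1207, 0.0808]
tcp_rot: [1.4, -2.195, 0.433]
wrist_force: [-0.6, 0.4, -3.6]
width: 0.461
grip_force: 71.1
```

```bash
python3 - <<'E'
from h import *
p,R,s=st(); rows(p,R,SEAT+RC@(np.array([-1,.5,-18])/1e3),Rt(-1),1)
E
```

```text
9.17 F [-2.1657 -0.7139 -2.882 ] w 0.461 cradle mm [ -1.2657   0.7785 -16.3554]
1 [0.027, 0.028, 0.164, -0.001, 0.001, 0.0] step mm 1.6890714227488424 deg 0.11974635437044344
```

Emit:
play_rows(commands=[[0.02,0.02,0.15,0,0,0],[0,0,0,0,0,0],[0,0,0,0,0,0]])

```text
time: 9.42
tool_pos: [0.4837, 0.1201, 0.0798]
tcp_rot: [1.401, -2.196, 0.433]
wrist_force: [-0.1, 0.8, -3.6]
width: 0.459
grip_force: 71.4
```

```bash
python3 - <<'E'
from h import *
p,R,s=st(); print(s["wrist_force"],s["torque"])
E
```

```text
9.42 F [-2.6265 -0.4179 -2.5706] w 0.459 cradle mm [ -1.2441   0.7899 -17.5818]
[-0.076   0.8258 -3.6046] [ 0.5709 -0.3479 -0.0227]
```

Emit:
play_rows(commands=[[0,0,0.08,0,0,0],[0,0,0,0,0,0],[0,0,0,0,0,0]])

```text
time: 9.67
tool_pos: [0.4837, 0.12, 0.0796]
tcp_rot: [1.401, -2.197, 0.433]
wrist_force: [0.9, 2.2, 0.9]
width: 0.461
grip_force: 72.6
```

```bash
python3 - <<'E'
from h import *
p,R,s=st(); print(s["wrist_force"],s["torque"])
E
```

```text
9.67 F [-1.4351 -0.1028  2.0426] w 0.461 cradle mm [ -1.3293   0.829  -17.8026]
[0.8949 2.1622 0.8755] [ 0.5752 -0.1168 -0.0886]
```

Contact came at the same height as in the original seat. I'll press slightly and release.

Emit:
play_rows(commands=[[0,0,0.05,0,0,0],[0,0,0,0,0,0],[0,0,0,0,0,0]])

```text
time: 9.92
tool_pos: [0.4837, 0.12, 0.0795]
tcp_rot: [1.401, -2.197, 0.433]
wrist_force: [2.0, 5.8, 5.8]
width: 0.458
grip_force: 74.0
```

Emit:
play_rows(commands=[[0,0,0,0,0,0],[0,0,0,0,0,0],[0,0,0,0,0,0],[0,0,0,0,0,0],[0,0,0,0,0,0]], grip=0, force=20)

```text
time: 10.33
tool_pos: [0.4827, 0.1188, 0.0783]
tcp_rot: [1.399, -2.195, 0.433]
wrist_force: [-0.5, -0.2, 1.2]
width: 0.996
grip_force: 0.0
```

Emit:
play_rows(commands=[[0,0,0,0,0,0],[0,0,0,0,0,0],[0,0,0,0,0,0],[0,0,0,0,0,0],[0,0,0,0,0,0]])

```text
time: 10.75
tool_pos: [0.4831, 0.1193, 0.0786]
tcp_rot: [1.4, -2.196, 0.433]
wrist_force: [-0.5, -0.1, -0.5]
width: 0.997
grip_force: 0.0
```

Emit:
play_rows(commands=[[0,0,-0.5,0,0,0],[0,0,-1.5,0,0,0],[0,0,-2,0,0,0],[0,0,-2,0,0,0],[0,0,-2,0,0,0]])

```text
time: 11.17
tool_pos: [0.5021, 0.1607, 0.1456]
tcp_rot: [1.4, -2.195, 0.433]
wrist_force: [0.8, 1.0, 0.3]
width: 0.999
grip_force: 0.0
```

Emit:
play_rows(commands=[[0,0,-2,0,0,0],[0,0,-2,0,0,0],[0,0,-2,0,0,0],[0,0,0,0,0,0]])

```text
time: 11.5
tool_pos: [0.5188, 0.1934, 0.198]
tcp_rot: [1.404, -2.202, 0.435]
wrist_force: [0.5, -0.2, 0.6]
width: 1.003
grip_force: 0.0
```

```bash
python3 - <<'E'
from h import *
p,R,s=st()
i=optics.camera_info("wrist"); im=optics.read_camera("wrist")[:,:,::-1]
def wp(X):
    v=i["R"]@X+i["t"]; th=np.arctan2(np.hypot(v[0],v[1]),v[2]); u=v[:2]/np.hypot(v[0],v[1])*th*i["mtx"][0,0]; return u+i["mtx"][:2,2]
for dx in (0,-.006):
  C=SEAT+dx*xc
  print(dx,{n:wp(C+RC@np.array(X)).round(1).tolist() for n,X in dict(c1=[.015,.022,.015],c3=[-.015,-.022,.015],blade=[.075,0,0],point=[-.075,0,0]).items()})
u=wp(SEAT).round().astype(int); print(u)
a=cv2.resize(im[u[1]-120:u[1]+120,u[0]-128:u[0]+128],(400,375),interpolation=2)
b=cv2.resize(optics.read_camera("side")[200:320,270:398,::-1],(400,375),interpolation=2)
cv2.imwrite("pics/end.png",np.hstack([a,b])); cv2.imwrite("pics/endw.png",im)
E
```

```text
11.5 F [0.295  0.5457 0.519 ] w 1.003 cradle mm [ -1.6074   1.6812 125.8556]
0 {'c1': [291.9, 202.4], 'c3': [348.0, 239.5], 'blade': [320.3, 124.6], 'point': [320.1, 299.4]}
-0.006 {'c1': [292.0, 210.0], 'c3': [347.8, 246.7], 'blade': [320.3, 132.1], 'point': [320.1, 305.4]}
[320 217]
```

View pics/end.png

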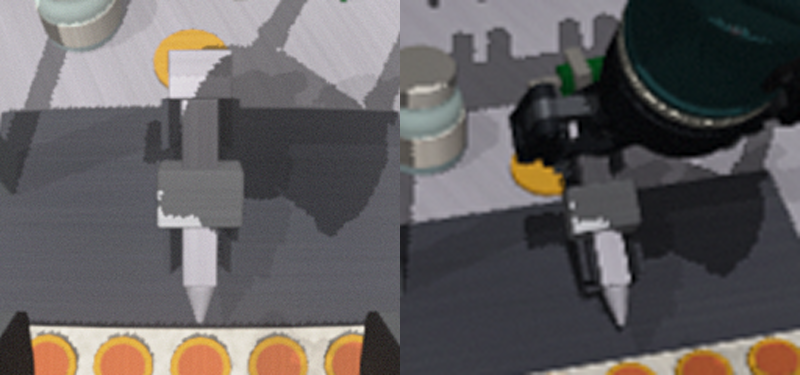

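The end view shows the blade up-slope (crop 200,60), the collar between the saddles (160–243, 162–228) and the fine point at (200,325) facing the badges. That matches a seated pose with about 3 mm of slide, within the play. The gripper is clear, so I'll hand in.

```bash
python3 -c "
from workcell import order; print(order.finish_job())"
```

```text
the job is handed in; nothing more can be done
None
```

I turned the insert end for end and laid it back in the cradle with the fine point facing down at the badges; it is released with the gripper clear, and the job is handed in at about 11.6 s (no verdict came back).

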